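Clip the last sample tube onto the rocking mixer

ROBOT

A 6-joint arm with a two-finger parallel gripper is mounted at the origin on the work surface. World frame = base frame: x ahead of the robot, y to its left, z up, the work surface at z = 0. Lengths are in m, angles in rad, forces in N, time in s.
With the tool pointing down it reaches from about 0.35 to 0.775 m from the base axis. Payload 5.5 kg.
Tool frame: the origin (TCP) lies at the very end of the fingers, on their centre line; the grasp point (between the pads) lies 19 mm behind it; z points along the fingers, y is the line along which they close (so a half turn about z gives the same grasp; the last joint's range is limited). The gripper opens to 85 mm and grips with 20 to 120 N. Pads are 22 mm wide; open, the fingers measure 114 mm over their backs; the gripper's body (76 mm by 85 mm) begins 54 mm behind the grasp point. The pads swing forward as they close: fully open they stand 13 mm farther back than shut.
Start: joints at [1.044, 0.313, 0.046, 1.304, 0, 1.431], TCP at [0.217, 0.533, 0.231] pointing down, gripper open.
Joint ranges: [-2.76, 2.76], [-0.86, 1.69], [-1.03, 1.26], [-2.2, 2.34], [-1.47, 1.5], [-3.14, 3.14]. Speed limits (rad/s): [2.57, 2.57, 3.14, 3.14, 3.14, 3.14].

INTERFACE

Orientations are given as a rotation vector (axis times angle).
In Python, from cell import manip gives the robot as it stands.
- The arm moves only by the tool step_arm, never from a script. Its argument "plan" is a list of rows, each a list of 7 numbers: the turn, a rotation vector about the world's x, y, z each as a share of 30 degrees, from -1 to 1, then the shift along the world's x, y, z each as a share of 1 m, from -1 to 1, then the finger opening in mm, from 0 to 85.4. A call has 1 to 8 rows; each row shifts and turns the commanded pose from where the row before left it; what a row does not reach is not made up. A row lasts 1/12 s, in which the tool goes at most 41.7 mm and 7.16 degrees, less where a joint would pass 70% of its speed; a pose out of reach is approached as far as the arm can. A call with a number of a shift or a turn outside -1 to 1 is refused whole. A call with a gripper value outside its range is refused whole. The fingers move at their own pace and stop on an object; the grip force is fixed at half the most. Time passes only in rows, so rows that do not move let the fingers close. It gives the time, the measured TCP pose, the force, the opening and the grip force at its end, in the units of the state.
- manip.get_state(): the state, without advancing time (a new reading comes with each control period).
- manip.camera(name): name is "scene" or "top" or "wrist"; returns a dict with "img" (480x640x3 uint8, red, green, blue), "range_z" (480x640 float32, m along the optical axis (not along the pixel's ray), 0 where there is no reading), "K" (3x3 intrinsics, pixels), "camera_from_world" (4x4, takes a point from world to camera coordinates). Camera axes: x right, y up, looking along -z (the intrinsics and any distortion apply to the point x, -y, -z); pixel columns grow to the right and rows downward; lengths in m; the calibration is good to about 2 mm. A picture is of the moment at which its call begins.
- manip.close_job(): hands the job in; it is judged then, once.
Trained networks look in a picture, given as the dict that the camera call returned (one of the last four; its "shot" number tells which), for a name from the list of things; names that differ only in an ending like _2 or _b are one class to them, and where a whole thing is asked for, a point or a joint stands for the part that bears it (a point fixed in the world has none). Each returns a list of dicts, best first, with "confidence" (0 to 1); they miss things now and then, are a little off and sometimes report something else, mostly with a low value. They report only what shows in the picture. A call takes as long as a camera call. They do not tell look-alikes from the thing itself.
- manip.boxes_of(picture, query): "extent" ([left, top, width, height] in pixels, round what is visible of it).
- manip.masks_of(picture, query): "pixels" (480x640 bool, what is visible of it) and "extent" ([left, top, width, height] in pixels, round what is visible of it).
The state is a dict: "time_s": time; "qpos": joint angles; "qd": joint speeds; "joint_torque": joint torques, N m; "eef_pos": TCP position; "tcp_rot": TCP orientation; "contact_force": force on the tool from outside, world axes, zero at the start; "torque": the same for the moment, N m; "opening": finger opening in m; "grip_force": force on a finger pad.
Only numpy, scipy, OpenCV 4.12 (cv2) and the standard library are available. Lean on these libraries where they do the work, as an engineer would, in place of code of your own. Each camera call takes 0.05 s, during which the arm holds its last target. There are 200 camera calls.

TASK

One slim capped tube is still lying on the bench rest. Lay it in the empty clip on the rocking mixer, the middle of the tube over the middle of the clip, and press it down past the sprung jaw until it lies fully home in both forks with the jaw closed over it. Leave the other tubes and the things on the bench where they are.

Things in the scene. Friction and masses are not known exactly. Their poses are not given: they have to be found in the camera images.
- tube: Slim tube to load: white plastic, 17 mm diameter, 125 mm long, round bottom, white screw cap 21 mm across at its -x end (x -62 to -42 mm). 15 to 35 g. Origin on its axis at half length; x runs along it from cap to bottom. Starts level in one notch pair of the rest, middle over the rest's middle within 6 mm; 38 mm of it between the rest's walls is free on both sides for fingers.
- clip_a: The empty clip, bolted on the mixer in any of its three places. Origin: centre of its underside, 105 mm above the bench; x = direction its tube lies, z up. Two 6 mm thick forks at x = -30 and +30 mm, each a V seat between a tall tine (-y side) and a 21 mm high tine (+y side). Between x = -20 and +20 mm it is open from above and at both sides, down to 9 mm above its underside: room for fingers.
- seat (a point): On clip_a, 20 mm above its underside: where the tube's mid-axis lies when it is fully home (axes as clip_a). The top of the tube is then 8.5 mm above this point. Pressing at the tube's middle, between the forks, drives it home evenly.
- mouth (a point): On clip_a, 34.5 mm above its underside and 3 mm to -y: where the tube's mid-axis lies when it is merely laid in the clip, resting on the tall tines' lips and the closed jaw's noses, before it is pressed. It stays there by itself.
- tine (a point): On clip_a, midway between its two tall fixed tines, at the top inner edge of both (9.75 mm to -y, 29 mm up). Above this edge each tine has a lip that flares outward (to -y) at 45 degrees, up to 36 mm above the clip's underside.
- clip_a_jaw (a joint): Sprung jaw of the empty clip, on its +y side, pinned at y 13, z 6 mm: two 6 mm wide fingers at x = -23 and +23 mm, each with a round nose (centre y 7, z 29 mm, radius 3 mm) and an outward flare up to z 39 mm. 0 = closed; about 0.1 rad as a tube pressed down with 5 to 12 N passes the noses; 0.5 at most. It snaps back over the tube: near 0 again when home.
- tube_b: Another tube like the slim tube, already home in its clip; leave it. Origin at mid-length on its axis, x from cap to bottom.
- tube_c: A third tube like the slim tube, already home in its clip; leave it. Origin at mid-length on its axis, x from cap to bottom.
- mixer: Rocking mixer: white housing 220 x 260 mm under a level steel platform 190 (x) by 270 mm (y) with a black mat, its top 105 mm above the bench. It does not move. Origin on the bench under its centre. Its three equal clips stand in a row at y = -75, 0 and +75 mm, their tubes along x.
- rest: Grey plastic rest, base 80 (x) by 150 mm (y), fixed. Two upright walls, 6 mm thick, at x = -22 and +22 mm, each with V notches at y = -35 and +35 mm (V bottom 20 mm above the bench, wall tops 37 mm). The slim tube lies along x in one pair (axis 32 mm above the bench), the fat tube in the other. Origin on the bench under its centre.
- fat_tube: A fatter tube that stays on the rest: 29 mm in diameter, 115 mm long, white cap 34 mm across. Origin on its axis (41 mm above the bench) at half length.
- rack: Pale plastic rack of little capped tubes, 200 x 100 x 57 mm, standing on the bench; stays there. Origin: centre of its underside.
- pipette: Hand pipette lying on the bench, about 250 mm long, 34 mm wide, 31 mm high; stays there. Origin on the bench near its middle.
- slide_box: Small carton of microscope slides, 82 x 82 x 28 mm; stays there. Origin: centre of its underside.
Things that resemble listed ones, but are neither listed nor needed, are in the scene too. What is shaped like the tube but blue, brown or yellow is not meant.

How it is judged:
By the outcome, as a careful person would: the job done as asked, in the order asked, and still so for the second after the job is handed in, with the robot touching nothing.
It also fails if it takes over 45 s, if anything falls off the work surface, if the arm or the gripper's body presses on something with over 40 N, if the wrist force passes 120 N, or if a joint passes its speed limit or range.

## Working session

There is one attempt and no reset: what is moved stays moved. The work goes in short steps, Python scripts to look and compute and a tool call to move; the robot and the scene stay as the last step left them, time stands still between calls to the robot, and variables do not carry over. Pictures are saved under pics/ and viewed, at most 10 in all, crops included, and the job is handed in when it is done.

Besides the shell and the picture viewer there is one more tool, called by a JSON object that holds its "method" and its "body", one argument or row to a line. step_arm: Moves the arm, as the interface text tells. Shift numbers are shares of 1 m and turn numbers shares of 30 degrees, none past 1 either way. Its arguments: {"type":"object","properties":{"plan":{"type":"array","items":{"type":"array","items":{"type":"number"}}}},"required":["plan"]}

```bash
ls; mkdir -p pics; cat > h.py <<'E'
import numpy as np, cv2
from cell import manip
def cloud(c):
    K=c["K"];z=c["range_z"];v,u=np.mgrid[:480,:640]
    P=np.stack([(u-K[0,2])/K[0,0]*z,-(v-K[1,2])/K[1,1]*z,-z,np.ones_like(z)],-1)
    return (P@np.linalg.inv(c["camera_from_world"]).T)[...,:3]
def save(c,n): cv2.imwrite("pics/"+n,c["img"][...,::-1])
E
python3 - <<'E'
from h import *
s=manip.get_state();print({k:np.round(v,3) for k,v in s.items()})
for n in("top","scene"):
    c=manip.camera(n);save(c,n+"1.png");W=cloud(c);np.savez(n+"1.npz",W=W,img=c["img"])
    print(n,[k for k in c],np.round(c["K"],1).tolist(),np.round(np.linalg.inv(c["camera_from_world"])[:3],2).tolist())
    for q in("tube","clip_a","rest","mixer","fat_tube"):
        for m in manip.masks_of(c,q)[:5]:
            p=W[m["pixels"]&(c["range_z"]>0)]
            print(q,round(m["confidence"],2),np.round(m["extent"]),np.round(np.median(p,0),3),np.round(np.percentile(p,[2,98],axis=0),3).tolist())
E
```

```text
pics
{'time_s': np.float64(0.0), 'qpos': array([ 1.044,  0.314,  0.045,  1.304, -0.   ,  1.431]), 'qd': array([ 0.   ,  0.   , -0.001,  0.001,  0.   , -0.   ]), 'joint_torque': array([-0.0000e+00, -4.8063e+01,  2.9853e+01,  2.0000e-02, -0.0000e+00,
        0.0000e+00]), 'eef_pos': array([0.217, 0.532, 0.23 ]), 'tcp_rot': array([-6.040e-01, -3.082e+00,  3.000e-03]), 'contact_force': array([0.098, 0.205, 0.424]), 'torque': array([-0.03 , -0.023, -0.02 ]), 'grip_force': np.float64(0.0), 'opening': np.float64(0.085)}
top ['img', 'range_z', 'K', 'camera_from_world', 'shot'] [[509.1, 0.0, 319.3], [0.0, 509.1, 250.1], [0.0, 0.0, 1.0]] [[-0.03, 0.99, -0.17, 0.3], [-1.0, -0.03, -0.0, -0.01], [-0.01, 0.17, 0.99, 1.46]]
tube 0.75 [265. 227.  11.  43.] [0.54  0.132 0.133] [[0.491, 0.117, 0.126], [0.604, 0.15, 0.139]]
tube 0.72 [373. 160.  14.  41.] [ 0.759 -0.188  0.016] [[0.704, -0.212, -0.002], [0.815, -0.165, 0.023]]
tube 0.71 [403. 291.  34.  38.] [ 0.381 -0.278  0.017] [[0.334, -0.315, 0.008], [0.425, -0.242, 0.025]]
tube 0.67 [152. 284.  18.  92.] [0.322 0.443 0.023] [[0.229, 0.43, 0.002],
[... 1264 characters left out ...]
.72 [375. 172.  30.  27.] [0.582 0.276 0.132] [[0.524, 0.26, 0.122], [0.635, 0.289, 0.137]]
tube 0.71 [335. 195.  35.  31.] [0.552 0.128 0.131] [[0.496, 0.113, 0.122], [0.613, 0.146, 0.137]]
clip_a 0.84 [359. 188.  22.  30.] [0.568 0.208 0.11 ] [[0.535, 0.182, 0.104], [0.601, 0.239, 0.139]]
rest 0.88 [234. 288.  59.  63.] [ 0.566 -0.221  0.009] [[0.536, -0.286, 0.001], [0.603, -0.137, 0.04]]
mixer 0.62 [311. 168. 118. 102.] [0.611 0.168 0.102] [[0.455, 0.062, 0.019], [0.689, 0.338, 0.11]]
mixer 0.2 [333. 197.  34.  26.] [0.551 0.129 0.131] [[0.496, 0.113, 0.123], [0.612, 0.147, 0.137]]
fat_tube 0.58 [253. 286.  39.  32.] [ 0.557 -0.182  0.052] [[0.505, -0.197, 0.038], [0.614, -0.165, 0.058]]
```

```bash
python3 - <<'E'
import cv2,numpy as np
a=cv2.imread("pics/top1.png")[180:320,170:450];b=cv2.imread("pics/scene1.png")[150:350,210:450]
a=cv2.resize(a,(600,300),interpolation=3);b=cv2.resize(b,(360,300),interpolation=3)
cv2.imwrite("pics/v1.png",cv2.resize(a,(800,400),interpolation=3)); cv2.imwrite("pics/v2.png",cv2.resize(b,(720,600),interpolation=3))
E
```

```text
(no output)
```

View pics/v1.png

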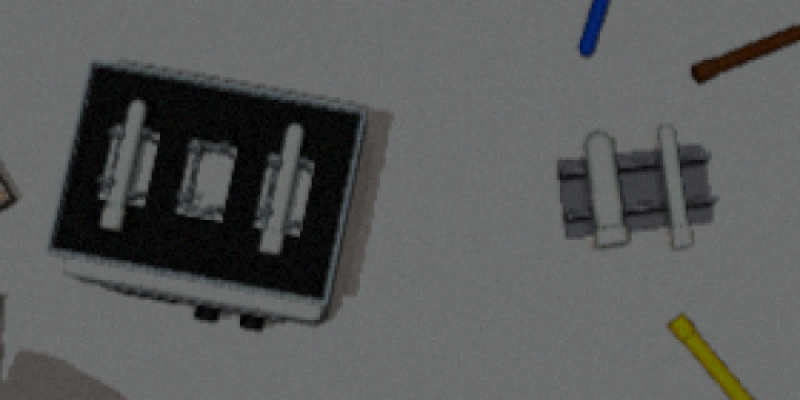

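View pics/v2.png

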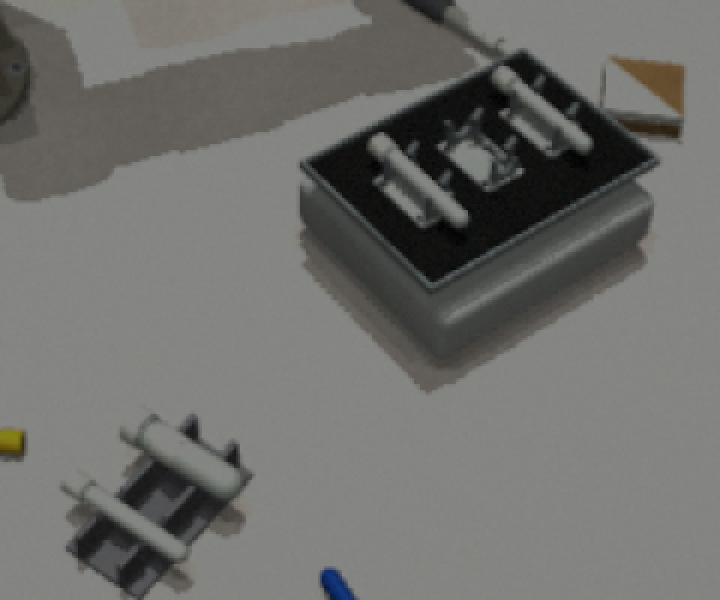

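{"method": "step_arm", "body": {
  "plan": [
    [0,0,0.05,0.025,-0.028,0.015,85],
    [0,0,0.05,0.025,-0.028,0.015,85],
    [0,0,0.05,0.025,-0.028,0.015,85],
    [0,0,0.05,0.025,-0.028,0.015,85],
    [0,0,0.05,0.025,-0.028,0.015,85],
    [0,0,0.05,0.025,-0.028,0.015,85],
    [0,0,0.05,0.025,-0.028,0.015,85],
    [0,0,0.05,0.025,-0.028,0.015,85]
  ]
}}

```text
time_s: 1.27
eef_pos: [0.4178, 0.307, 0.3524]
tcp_rot: [0.276, 3.129, 0.001]
contact_force: [0.5, -0.2, 0.1]
opening: 0.0851
grip_force: 0.0
```

{"method": "step_arm", "body": {
  "plan": [
    [0,0,0,0.025,-0.028,0,85],
    [0,0,0,0.025,-0.028,0,85],
    [0,0,0,0.025,-0.028,0,85],
    [0,0,0,0.02,-0.02,0,85],
    [0,0,0,0,0,0,85],
    [0,0,0,0,0,0,85]
  ]
}}

```text
time_s: 1.77
eef_pos: [0.5128, 0.2032, 0.3508]
tcp_rot: [-0.283, -3.128, -0.0]
contact_force: [-0.3, 0.0, -0.6]
opening: 0.085
grip_force: 0.0
```

```bash
python3 - <<'E'
from h import *
s=manip.get_state();print(s["eef_pos"],s["tcp_rot"],s["contact_force"])
c=manip.camera("wrist");W=cloud(c);np.savez("wm.npz",W=W,img=c["img"]);save(c,"w1.png")
print(np.round(np.linalg.inv(c["camera_from_world"])[:3],3).tolist())
for q in("tube","clip_a","mixer"):
    for m in manip.masks_of(c,q)[:4]:
        p=W[m["pixels"]&(c["range_z"]>0)]
        print(q,round(m["confidence"],2),np.round(m["extent"]),np.round(np.median(p,0),3),np.round(np.percentile(p,[2,98],axis=0),3).tolist())
E
```

```text
[0.51279485 0.20324983 0.35078872] [-2.83241360e-01 -3.12790084e+00 -2.88263507e-05] [-0.2891111   0.00367083 -0.58371055]
[[0.179, -0.938, -0.297, 0.436], [0.984, 0.17, 0.055, 0.218], [-0.001, -0.302, 0.953, 0.493]]
tube 0.66 [399. 187.  34. 131.] [0.569 0.28  0.132] [[0.518, 0.263, 0.125], [0.632, 0.297, 0.136]]
tube 0.63 [ 74. 369.  17.  35.] [ 0.728 -0.171  0.016] [[0.704, -0.186, 0.007], [0.753, -0.161, 0.019]]
tube 0.42 [312. 215.  47.  79.] [0.564 0.207 0.11 ] [[0.529, 0.182, 0.107], [0.596, 0.231, 0.142]]
tube 0.39 [  2. 361.   5.  10.] [ 0.684 -0.276  0.006] [[0.677, -0.28, 0.0], [0.689, -0.274, 0.013]]
clip_a 0.77 [311. 211.  50.  81.] [0.564 0.207 0.11 ] [[0.529, 0.183, 0.108], [0.595, 0.23, 0.142]]
mixer 0.93 [192. 114. 293. 225.] [0.527 0.21  0.105] [[0.442, 0.074, 0.054], [0.663, 0.343, 0.108]]
mixer 0.34 [  0. 231.  49.  94.] [ 0.562 -0.166  0.05 ] [[0.504, -0.181, 0.036], [0.608, -0.159, 0.056]]
```

View pics/w1.png

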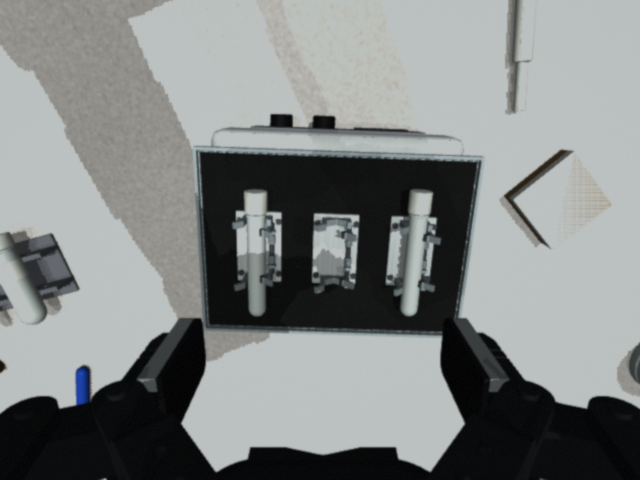

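{"method": "step_arm", "body": {
  "plan": [
    [0,0,0,0.01,0,-0.03,85],
    [0,0,0,0.01,0,-0.03,85],
    [0,0,0,0.01,0,-0.03,85],
    [0,0,0,0,0,-0.02,85],
    [0,0,0,0,0,0,85],
    [0,0,0,0,0,0,85]
  ]
}}

```text
time_s: 2.47
eef_pos: [0.5404, 0.2054, 0.2409]
tcp_rot: [-0.275, -3.127, 0.001]
contact_force: [0.2, -0.5, 0.4]
opening: 0.085
grip_force: 0.0
```

```bash
python3 - <<'E'
from h import *
c=manip.camera("wrist");W=cloud(c);np.savez("wm2.npz",W=W,img=c["img"]);save(c,"w2.png")
T=np.load("wm.npz")
for W,nm in((T["W"],"far"),(W,"near"),(np.load("top1.npz")["W"],"top")):
    I=None
    z=W[...,2];m=(abs(z-.105)<.003)&(W[...,0]>.4)&(W[...,0]<.7)&(abs(W[...,1]-.2)<.17)
    p=W[m][:,:2]
    r=cv2.minAreaRect((p*1000).astype(np.float32));print(nm,"plat",r)
    for cy in(.13,.28):
        m=(z>.122)&(z<.15)&(abs(W[...,1]-cy)<.03)&(W[...,0]>.47)&(W[...,0]<.65)
        p=W[m]
        # tube axis
        vx,vy,x0,y0=cv2.fitLine((p[:,:2]*1000).astype(np.float32),cv2.DIST_HUBER,0,.01,.01).ravel()
        d=np.array([vx,vy])*np.sign(vx);t=(p[:,:2]*1000-[x0,y0])@d
        n=np.array([-d[1],d[0]]);s=(p[:,:2]*1000-[x0,y0])@n
        lo,hi=np.percentile(t,[.3,99.7]);print("tube",np.degrees(np.arctan2(d[1],d[0])),"mid",np.array([x0,y0])+d*(lo+hi)/2,"len",hi-lo,"s",np.percentile(s,[2,98]),"top",np.percentile(p[:,2],[50,95]))
    m=(z>.1075)&(z<.150)&(abs(W[...,1]-.207)<.04)&(abs(W[...,0]-.563)<.05)
    p=W[m];q=p[p[:,2]<.113];r=cv2.minAreaRect((q[:,:2]*1000).astype(np.float32));print("plate",r,len(q))
    r=cv2.minAreaRect((p[:,:2]*1000).astype(np.float32));print("all",r,len(p), W[m][:,2].max())
g=c["img"];b=manip.boxes_of(c,"clip_a")[0]["extent"];print(b)
x,y,w,h=[int(v) for v in b];cv2.imwrite("pics/c2.png",cv2.resize(g[y-25:y+h+25,x-25:x+w+25,::-1],None,fx=4,fy=4,interpolation=2)[:600,:800])
E
```

```text
far plat ((564.7791137695312, 206.27041625976562), (270.9826354980469, 191.10301208496094), 77.70757293701172)
tube -12.569145 mid [550.40582546 133.79237362] len 121.48232911314494 s [-16.61908355  13.26078581] top [0.13277709 0.13968246]
tube -12.205074 mid [576.71005984 278.88017378] len 121.58024834222243 s [-13.70127492  15.4900884 ] top [0.13260247 0.14002393]
plate ((562.6930541992188, 199.7375946044922), (58.43608093261719, 71.8014907836914), 78.71418762207031) 2234
all ((562.6930541992188, 199.7375946044922), (58.43608093261719, 71.8014907836914), 78.71418762207031) 3170 0.1451173438335867
near plat ((565.04638671875, 206.3082275390625), (271.4217529296875, 191.20010375976562), 77.68304443359375)
tube -12.543761 mid [550.22253213 134.71825645] len 120.73084366013214 s [-16.84317267  12.3191215 ] top [0.13280155 0.13946444]
tube -12.835592 mid [576.19345263 278.31332519] len 120.95987350034564 s [-13.29060929  15.73019808] top [0.13265758 0.13939396]
plate ((564.222900390625, 206.5962371826172), (44.341243743896484, 71.96416473388672), 77.80830383300781) 4264
all ((564.222900390625, 206.5962371826172), (44.341243743896484, 71.96416473388672), 77.80830383300781) 6169 0.14634494330857303
top plat ((562.426025390625, 206.43368530273438), (271.43194580078125, 190.9087677001953), 77.54794311523438)
tube -11.977405 mid [547.38282236 131.91974241] len 121.50728724295065 s [-13.14426623  13.97196199] top [0.13244551 0.14016179]
tube -12.37737 mid [575.54139224 277.98832858] len 123.947829923212 s [-13.9881481   16.30719841] top [0.13342613 0.14083679]
plate ((562.5480346679688, 207.23953247070312), (78.37635803222656, 99.09616088867188), 88.37593078613281) 369
all ((562.5480346679688, 207.23953247070312), (78.37635803222656, 99.09616088867188), 88.37593078613281) 514 0.14912360891456689
[297.8, 209.6, 67.1, 119.3]
```

View pics/c2.png

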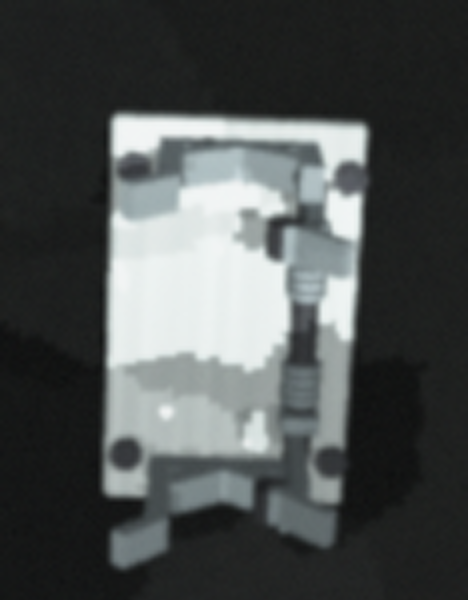

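{"method": "step_arm", "body": {
  "plan": [
    [0,0,0.04,0,-0.038,0,85],
    [0,0,0.04,0,-0.038,0,85],
    [0,0,0.04,0,-0.038,0,85],
    [0,0,0.04,0,-0.038,0,85],
    [0,0,0.04,0,-0.038,0,85],
    [0,0,0.04,0,-0.038,0,85],
    [0,0,0.04,0,-0.038,0,85],
    [0,0,0.04,0,-0.038,0,85]
  ]
}}

```text
time_s: 3.23
eef_pos: [0.5427, -0.1012, 0.2443]
tcp_rot: [0.013, 3.137, -0.002]
contact_force: [-0.3, 0.3, -0.8]
opening: 0.0853
grip_force: 0.0
```

{"method": "step_arm", "body": {
  "plan": [
    [0,0,0.04,0,-0.038,0,85],
    [0,0,0.04,0,-0.038,0,85],
    [0,0,0.04,0,-0.038,0,85],
    [0,0,0.04,0,-0.038,-0.02,85],
    [0,0,0,0,0,-0.02,85],
    [0,0,0,0,0,0,85],
    [0,0,0,0,0,0,85]
  ]
}}

```text
time_s: 3.82
eef_pos: [0.5417, -0.2502, 0.2028]
tcp_rot: [0.115, -3.139, -0.001]
contact_force: [-0.1, 0.1, 0.7]
opening: 0.085
grip_force: 0.0
```

```bash
python3 - <<'E'
from h import *
s=manip.get_state();print(s["eef_pos"],s["tcp_rot"])
c=manip.camera("wrist");W=cloud(c);np.savez("wr.npz",W=W,img=c["img"]);save(c,"w3.png")
for q in("tube","rest","fat_tube"):
    for m in manip.masks_of(c,q)[:2]:
        e=m["pixels"]&(c["range_z"]>0);p=W[e]
        if q!="rest":p=p[p[:,2]>.025]
        if len(p)<30: continue
        P=p[:,:2]*1000
        vx,vy,x0,y0=cv2.fitLine(P.astype(np.float32),cv2.DIST_HUBER,0,.01,.01).ravel()
        d=np.array([vx,vy])*np.sign(vx);t=(P-[x0,y0])@d;n=np.array([-d[1],d[0]]);o=(P-[x0,y0])@n
        lo,hi=np.percentile(t,[.3,99.7])
        print(q,round(m["confidence"],2),np.round(m["extent"]),np.degrees(np.arctan2(d[1],d[0])),"mid",np.array([x0,y0])+d*(lo+hi)/2,hi-lo,"s",np.percentile(o,[2,98]),"z",np.percentile(p[:,2],[5,50,95]),"rect",cv2.minAreaRect(P.astype(np.float32)))
E
```

```text
[ 0.54168986 -0.25016672  0.20284013] [ 1.15301108e-01 -3.13938506e+00 -8.85142158e-04]
rest 0.62 [271. 190. 195.  87.] -84.691864 mid [ 558.48355769 -210.84820304] 152.11276169434257 s [-36.66605979  40.37160352] z [0.0047805  0.00674267 0.03722596] rect ((560.3869018554688, -208.41769409179688), (87.02873992919922, 166.41758728027344), 4.842537879943848)
fat_tube 0.92 [393. 171.  49. 147.] 4.8954415 mid [ 555.73474097 -179.70997587] 110.2153256086819 s [-11.86955359  15.81015667] z [0.04321004 0.05305492 0.05652457] rect ((556.8055419921875, -175.81202697753906), (113.48512268066406, 33.561588287353516), 6.041794776916504)
```

View pics/w3.png

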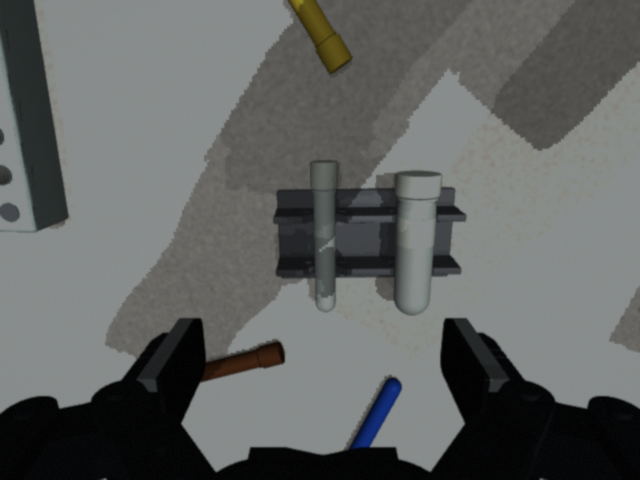

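```bash
python3 - <<'E'
from h import *
W=np.load("wr.npz")["W"];img=np.load("wr.npz")["img"].astype(int)
m=np.zeros((480,640),bool);m[155:318,305:345]=1
m&=(W[...,2]>.030)
d=np.array([np.cos(.1),np.sin(.1)])
P=W[m]*1000
sl=[]
t=P[:,:2]@[1,0]
for x in np.arange(500,625,5):
    q=P[abs(P[:,0]-x)<2.5]
    if len(q)>5:
        zt=np.percentile(q[:,2],90);qq=q[q[:,2]>zt-6];sl.append((x,np.percentile(qq[:,1],[5,95]).mean()));print(x,len(q),np.round(np.percentile(qq[:,1],[2,98]),1),round(zt,1))
sl=np.array(sl);print(np.polyfit(sl[:,0],sl[:,1],1), P[:,0].min(),P[:,0].max(),np.percentile(P[:,0],[.5,99.5]))
E
```

```text
500 209 [-260.7 -243.1] 42.4
505 187 [-260.6 -242.7] 42.4
510 190 [-260.2 -242.1] 42.6
515 183 [-259.4 -241.9] 42.6
520 141 [-258.2 -242.3] 41.6
525 139 [-257.2 -241.8] 40.7
530 141 [-256.7 -241.8] 40.9
535 144 [-256.4 -241.4] 41.0
540 202 [-256.2 -232.7] 40.6
545 183 [-262.  -233.8] 40.7
550 127 [-255.3 -239.7] 40.6
555 127 [-254.3 -239.4] 41.0
560 125 [-253.9 -238.9] 40.9
565 127 [-253.6 -238.4] 40.9
570 129 [-253.3 -238.1] 40.9
575 123 [-252.9 -237.5] 40.8
580 134 [-252.5 -237.1] 41.0
585 208 [-260.2 -228.6] 40.5
590 144 [-259.8 -236.4] 40.7
595 118 [-251.5 -236. ] 40.7
600 121 [-250.4 -235.6] 40.6
605 113 [-250.1 -235.1] 40.7
610 119 [-249.7 -234.8] 40.7
615 98 [-249.3 -234.4] 40.8
620 28 [-248.2 -236.1] 39.5
[ 8.37897213e-02 -2.93483200e+02] 463.58990365140875 620.581394494462 [463.58990365 618.14659977]
```

{"method": "step_arm", "body": {
  "plan": [
    [0,0,0.02,0.021,0.004,0,45],
    [0,0,0,0,0,-0.035,45],
    [0,0,0,0,0,-0.035,45],
    [0,0,0,0,0,-0.035,45],
    [0,0,0,0,0,-0.02,45],
    [0,0,0,0,0,0,45],
    [0,0,0,0,0,0,45]
  ]
}}

```text
time_s: 4.6
eef_pos: [0.5629, -0.2452, 0.0772]
tcp_rot: [0.135, -3.138, -0.001]
contact_force: [-0.0, -0.6, 0.4]
opening: 0.0453
grip_force: 0.0
```

{"method": "step_arm", "body": {
  "plan": [
    [0,0,0,0,-0.001,-0.025,45],
    [0,0,0,0,0,-0.025,45],
    [0,0,0,0,0,-0.012,45],
    [0,0,0,0,0,0,45],
    [0,0,0,0,0,0,45]
  ]
}}

```text
time_s: 5.02
eef_pos: [0.5643, -0.2478, 0.0171]
tcp_rot: [-0.133, 3.137, -0.002]
contact_force: [-0.1, -0.3, 0.5]
opening: 0.0449
grip_force: 0.0
```

{"method": "step_arm", "body": {
  "plan": [
    [0,0,0,0,0,0,10],
    [0,0,0,0,0,0,10],
    [0,0,0,0,0,0,10],
    [0,0,0,0,0,0,10],
    [0,0,0,0,0,0,10],
    [0,0,0,0,0,0,10],
    [0,0,0,0,0,0,10]
  ]
}}

```text
time_s: 5.6
eef_pos: [0.5645, -0.247, 0.0174]
tcp_rot: [-0.134, 3.135, -0.0]
contact_force: [0.3, 2.8, 6.6]
opening: 0.0151
grip_force: 58.4
```

{"method": "step_arm", "body": {
  "plan": [
    [0,0,0,0,0,0.01,10],
    [0,0,0,0,0,0.02,10],
    [0,0,0,0,0,0.03,10],
    [0,0,0,0,0,0.035,10],
    [0,0,0,0,0,0.035,10],
    [0,0,0,0,0,0.035,10],
    [0,0,0,0,0,0.035,10],
    [0,0,0,0,0,0,10]
  ]
}}

```text
time_s: 6.27
eef_pos: [0.566, -0.2494, 0.2249]
tcp_rot: [-0.132, 3.127, -0.013]
contact_force: [0.7, -0.4, 0.3]
opening: 0.015
grip_force: 58.5
```

```bash
python3 - <<'E'
from h import *
s=manip.get_state();print(s["eef_pos"],s["tcp_rot"],s["opening"],s["grip_force"])
c=manip.camera("wrist");save(c,"w4.png");W=cloud(c);np.savez("w4.npz",W=W,img=c["img"])
E
```

```text
[ 0.56600817 -0.2493519   0.22489563] [-0.13197724  3.12706667 -0.01265991] 0.015013107085545317 58.52371037006378
```

View pics/w4.png

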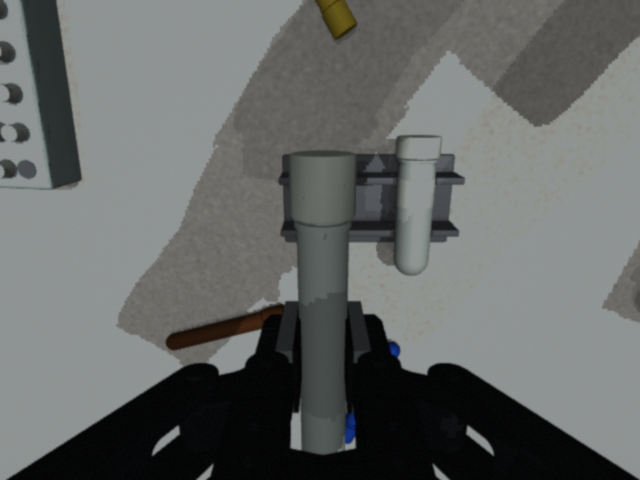

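```bash
cat > held.py <<'E'
from h import *
from scipy.spatial.transform import Rotation as R
def held(c,W,s):
    m=np.zeros((480,640),bool);m[140:460,285:362]=1
    m&=W[...,2]>s["eef_pos"][2]-.0
    L=(W[m]-s["eef_pos"])@R.from_rotvec(s["tcp_rot"]).as_matrix()
    L=L*1000   # tool frame mm, z forward(down)
    ax=L[:,0]
    print("x range",np.percentile(ax,[.2,1,99,99.8]),len(L))
    for x in np.arange(np.floor(ax.min()/10)*10,ax.max(),8):
        q=L[(abs(ax-x)<4)]
        if len(q)>30:
            z=np.percentile(q[:,2],4);qq=q[q[:,2]<z+6];print(x,len(q),"ytop",np.round(np.percentile(qq[:,1],[3,97]),1),"ztop",round(z,1))
E
python3 - <<'E'
from held import *
d=np.load("w4.npz");held(None,d["W"],manip.get_state())
E
```

```text
x range [-42.46346058 -40.2545599   65.96084038  77.93525247] 20271
-42.0 423 ytop [-6.9  8.2] ztop -26.7
-34.0 769 ytop [-6.8  8. ] ztop -26.8
-26.0 826 ytop [-6.7  7.9] ztop -26.8
-18.0 835 ytop [-6.9  7.8] ztop -26.9
-10.0 1290 ytop [-9.6 10.5] ztop -55.3
-2.0 1569 ytop [-9.4 10.5] ztop -50.4
6.0 2138 ytop [-6.9  8.7] ztop -78.4
14.0 3390 ytop [-7.1  8.5] ztop -78.8
22.0 1121 ytop [-7.   7.8] ztop -26.9
30.0 1180 ytop [-6.9  7.6] ztop -26.9
38.0 1266 ytop [-7.   7.5] ztop -27.0
46.0 1427 ytop [-7.8  8.4] ztop -28.4
54.0 1767 ytop [-8.2  8.7] ztop -28.8
62.0 2118 ytop [-8.3  8.7] ztop -28.7
70.0 37 ytop [-7.7  6.1] ztop -25.9
```

{"method": "step_arm", "body": {
  "plan": [
    [0,0,-0.03,0,0.02,0.005,10],
    [0,0,-0.05,0,0.035,0,10],
    [0,0,-0.05,0,0.038,0,10],
    [0,0,-0.05,0,0.038,0,10],
    [0,0,-0.05,0,0.038,0,10],
    [0,0,-0.05,0,0.038,0,10],
    [0,0,-0.05,0,0.038,0,10],
    [0,0,-0.05,0,0.038,0,10]
  ]
}}

```text
time_s: 6.98
eef_pos: [0.5621, 0.0373, 0.2197]
tcp_rot: [-0.182, -3.136, 0.0]
contact_force: [0.5, 0.7, -1.1]
opening: 0.015
grip_force: 58.6
```

{"method": "step_arm", "body": {
  "plan": [
    [0,0,-0.05,0,0.038,0,10],
    [0,0,-0.05,0,0.038,0,10],
    [0,0,-0.04,0,0.035,0,10],
    [0,0,-0.04,0,0.03,0,10],
    [0,0,0,0,0.02,0,10],
    [0,0,0,0,0.01,0,10],
    [0,0,0,0,0,0,10],
    [0,0,0,0,0,0,10]
  ]
}}

```text
time_s: 7.65
eef_pos: [0.5626, 0.2063, 0.2196]
tcp_rot: [-0.326, -3.124, 0.001]
contact_force: [-0.4, -0.2, 0.3]
opening: 0.0148
grip_force: 58.6
```

{"method": "step_arm", "body": {
  "plan": [
    [0,0,0,0,0,0,10],
    [0,0,0,0,0,0,10],
    [0,0,0,0,0,0,10],
    [0,0,0,0,0,0,10]
  ]
}}

```text
time_s: 7.98
eef_pos: [0.5632, 0.2056, 0.22]
tcp_rot: [0.33, 3.124, 0.0]
contact_force: [-0.6, -0.9, 0.4]
opening: 0.0153
grip_force: 58.6
```

```bash
python3 - <<'E'
from held import *
s=manip.get_state();print(s["eef_pos"],s["tcp_rot"],s["opening"],s["qd"].round(3))
M=R.from_rotvec(s["tcp_rot"]).as_matrix();print("yaw",np.degrees(np.arctan2(M[1,1],M[0,1])),M[:,2])
c=manip.camera("wrist");W=cloud(c);save(c,"w5.png");np.savez("w5.npz",W=W,img=c["img"]);held(c,W,s)
E
```

```text
[0.56316759 0.20557885 0.22001474] [3.29886904e-01 3.12409008e+00 1.66504146e-05] 0.015282643244949583 [0.007 0.003 0.002 0.003 0.001 0.001]
yaw 77.94443024346339 [ 1.34100823e-04 -3.50094785e-06 -9.99999991e-01]
x range [-41.84178263 -39.36747676  66.85037369  78.48635095] 20281
-42.0 338 ytop [-7.1  8.4] ztop -23.0
-34.0 772 ytop [-6.6  8.3] ztop -23.2
-26.0 833 ytop [-6.5  8.1] ztop -23.3
-18.0 836 ytop [-6.7  8. ] ztop -23.4
-10.0 1197 ytop [-9.3 10.5] ztop -51.5
-2.0 1566 ytop [-9.4 10.7] ztop -47.1
6.0 1810 ytop [-8.1  9.4] ztop -66.2
14.0 3781 ytop [-6.9  8.6] ztop -75.5
22.0 1113 ytop [-6.8  8. ] ztop -23.5
30.0 1179 ytop [-6.7  7.9] ztop -23.6
38.0 1255 ytop [-6.8  8. ] ztop -23.6
46.0 1378 ytop [-7.4  8.5] ztop -25.0
54.0 1752 ytop [-8.  9.] ztop -25.5
62.0 1872 ytop [-8.  9.] ztop -25.5
70.0 495 ytop [-7.6  8.7] ztop -25.2
78.0 104 ytop [0.7 0.7] ztop -142.6
```

{"method": "step_arm", "body": {
  "plan": [
    [0,0,-0.01,0.005,-0.004,0,10],
    [0,0,0,0,0,-0.02,10],
    [0,0,0,0,0,-0.025,10],
    [0,0,0,0,0,-0.015,10],
    [0,0,0,0,0,-0.01,10],
    [0,0,0,0,0,0,10],
    [0,0,0,0,0,0,10],
    [0,0,0,0,0,0,10]
  ]
}}

```text
time_s: 8.7
eef_pos: [0.5688, 0.2027, 0.1511]
tcp_rot: [0.336, 3.122, 0.001]
contact_force: [0.4, -0.8, -0.4]
opening: 0.0148
grip_force: 58.6
```

{"method": "step_arm", "body": {
  "plan": [
    [0,0,0,0,-0.001,-0.008,10],
    [0,0,0,0,0,-0.008,10],
    [0,0,0,0,0,-0.005,10],
    [0,0,0,0,0,-0.003,10],
    [0,0,0,0,0,-0.001,10],
    [0,0,0,0,0,0,10],
    [0,0,0,0,0,0,10]
  ]
}}

```text
time_s: 9.28
eef_pos: [0.5679, 0.2018, 0.125]
tcp_rot: [0.335, 3.124, 0.0]
contact_force: [0.4, 1.3, -0.3]
opening: 0.0149
grip_force: 58.6
```

{"method": "step_arm", "body": {
  "plan": [
    [0,0,0,0,0,0,20],
    [0,0,0,0,0,0,25],
    [0,0,0,0,0,0,34],
    [0,0,0,0,0,0,40],
    [0,0,0,0,0,0,40]
  ]
}}

```text
time_s: 9.7
eef_pos: [0.568, 0.2016, 0.1249]
tcp_rot: [0.336, 3.124, 0.0]
contact_force: [-1.4, -0.1, 0.0]
opening: 0.04
grip_force: 0.0
```

{"method": "step_arm", "body": {
  "plan": [
    [0,0,0,0,0,0.01,40],
    [0,0,0,0,0,0.02,40],
    [0,0,0,0,0,0.03,40],
    [0,0,0,0,0,0.03,40],
    [0,0,0,0,0,0.01,40],
    [0,0,0,0,0,0,40],
    [0,0,0,0,0,0,40],
    [0,0,0,0,0,0,0]
  ]
}}

```text
time_s: 10.37
eef_pos: [0.5672, 0.2015, 0.2235]
tcp_rot: [-0.335, -3.122, 0.001]
contact_force: [-0.2, -0.7, -0.8]
opening: 0.0291
grip_force: 0.0
```

```bash
cat > clip.py <<'E'
from h import *
def meas(W):
    a=np.radians(-12.3);X=np.array([np.cos(a),np.sin(a)]);Y=np.array([-X[1],X[0]])
    L=np.dstack([(W[...,:2]-[.5644,.2065])@X,(W[...,:2]-[.5644,.2065])@Y,W[...,2]-.105])*1000
    m=(abs(L[...,0])<75)&(abs(L[...,1]+2)<16)&(L[...,2]>18)&(L[...,2]<60);L=L[m]
    print("x",np.percentile(L[:,0],[.3,99.7]),len(L))
    for x in(-58,-50,-40,-15,-8,0,8,15,40,48,55):
        q=L[abs(L[:,0]-x)<3]
        if len(q)>8:
            z=np.percentile(q[:,2],95);qq=q[q[:,2]>z-5];print(x,np.round(np.percentile(qq[:,1],[4,50,96]),1),"top",round(z,1))
E
python3 - <<'E'
from clip import *
s=manip.get_state();print(s["eef_pos"],s["contact_force"])
c=manip.camera("wrist");save(c,"w6.png");meas(cloud(c))
E
```

```text
[0.56722833 0.20149571 0.22351279] [-0.22439915 -0.67164629 -0.84206151]
x [-62.3560359   58.68205738] 7118
-58 [-10.9  -3.1   4.6] top 45.1
-50 [-11.   -3.1   4.4] top 45.0
-40 [-10.   -3.6   3.5] top 43.7
-15 [-9.7 -3.   3.8] top 43.3
-8 [-10.   -3.5   3.5] top 43.3
0 [-9.8 -3.2  3.4] top 43.3
8 [-9.8 -3.5  3.4] top 43.3
15 [-9.8 -2.9  3.5] top 43.4
40 [-10.   -3.4   3.6] top 43.4
48 [-10.1  -3.4   3.9] top 43.1
55 [-10.1  -3.4   3.3] top 43.1
```

View pics/w6.png

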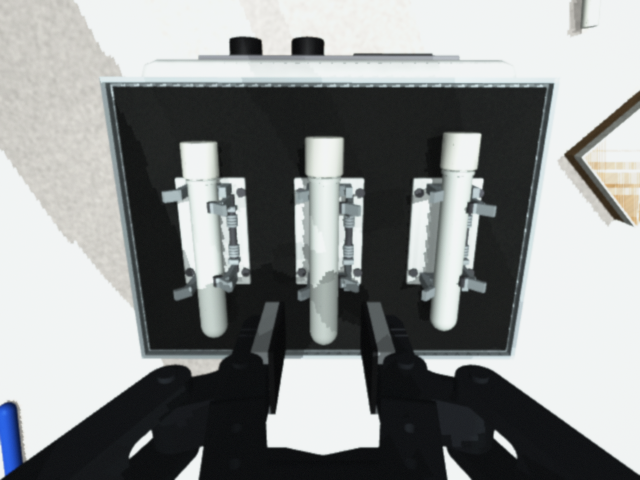

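{"method": "step_arm", "body": {
  "plan": [
    [0,0,0,-0.003,0.004,0,0],
    [0,0,0,0,0,-0.02,0],
    [0,0,0,0,0,-0.025,0],
    [0,0,0,0,0,-0.015,0],
    [0,0,0,0,0,-0.007,0],
    [0,0,0,0,0,0,0],
    [0,0,0,0,0,0,0],
    [0,0,0,0,0,0,0]
  ]
}}

```text
time_s: 11.08
eef_pos: [0.5655, 0.2059, 0.1588]
tcp_rot: [0.335, 3.122, 0.001]
contact_force: [0.5, -0.6, 0.7]
opening: -0.0001
grip_force: 0.0
```

{"method": "step_arm", "body": {
  "plan": [
    [0,0,0,-0.001,0,-0.005,0],
    [0,0,0,0,0,-0.004,0],
    [0,0,0,0,0,-0.003,0],
    [0,0,0,0,0,-0.003,0],
    [0,0,0,0,0,-0.002,0],
    [0,0,0,0,0,-0.002,0],
    [0,0,0,0,0,0,0]
  ]
}}

```text
time_s: 11.67
eef_pos: [0.5638, 0.2056, 0.1385]
tcp_rot: [-0.335, -3.123, 0.0]
contact_force: [0.8, 0.4, 1.7]
opening: 0.0002
grip_force: 0.6
```

{"method": "step_arm", "body": {
  "plan": [
    [0,0,0,0,0,-0.002,0],
    [0,0,0,0,0,-0.001,0],
    [0,0,0,0,0,-0.001,0],
    [0,0,0,0,0,-0.001,0],
    [0,0,0,0,0,0,0],
    [0,0,0,0,0,0,0]
  ]
}}

```text
time_s: 12.17
eef_pos: [0.5636, 0.2056, 0.1336]
tcp_rot: [-0.336, -3.123, 0.0]
contact_force: [0.3, -1.2, 0.8]
opening: 0.0001
grip_force: 0.0
```

Slight overpress until force shows, then look.

{"method": "step_arm", "body": {
  "plan": [
    [0,0,0,0,0,-0.001,0],
    [0,0,0,0,0,-0.0005,0],
    [0,0,0,0,0,0,0],
    [0,0,0,0,0,0,0]
  ]
}}

```text
time_s: 12.5
eef_pos: [0.5638, 0.2057, 0.1333]
tcp_rot: [0.335, 3.123, 0.0]
contact_force: [-2.7, -0.9, 5.6]
opening: 0.0002
grip_force: 3.2
```

{"method": "step_arm", "body": {
  "plan": [
    [0,0,0,0,0,-0.0005,0],
    [0,0,0,0,0,0,0],
    [0,0,0,0,0,0.01,0],
    [0,0,0,0,0,0.03,0],
    [0,0,0,0,0,0.03,0],
    [0,0,0,0,0,0.03,0],
    [0,0,0,0,0,0,0],
    [0,0,0,0,0,0,0]
  ]
}}

```text
time_s: 13.17
eef_pos: [0.5653, 0.206, 0.2345]
tcp_rot: [0.335, 3.119, 0.003]
contact_force: [-0.1, 0.1, -0.2]
opening: -0.0
grip_force: 0.0
```

```bash
python3 - <<'E'
from clip import *
s=manip.get_state();print(s["eef_pos"],s["contact_force"])
c=manip.camera("wrist");meas(cloud(c));save(c,"w7.png")
cv2.imwrite("pics/c7.png",cv2.resize(c["img"][60:360,140:540,::-1],(800,600),interpolation=2))
E
```

```text
[0.56533633 0.20601466 0.23454166] [-0.08525648  0.05826905 -0.16836177]
x [-61.79476244  41.22116074] 5297
-58 [-7.5  0.1  7.7] top 30.8
-50 [-8.1  0.1  7.8] top 30.7
-40 [-7.   0.1  7.3] top 30.1
-15 [-6.7  0.2  7. ] top 29.1
-8 [-6.7  0.2  6.4] top 29.2
0 [-6.7  0.2  6.5] top 29.1
8 [-6.8  0.2  6.6] top 29.1
15 [-6.9  0.2  6.6] top 28.9
40 [-7.  -0.4  6.8] top 28.9
```

View pics/c7.png

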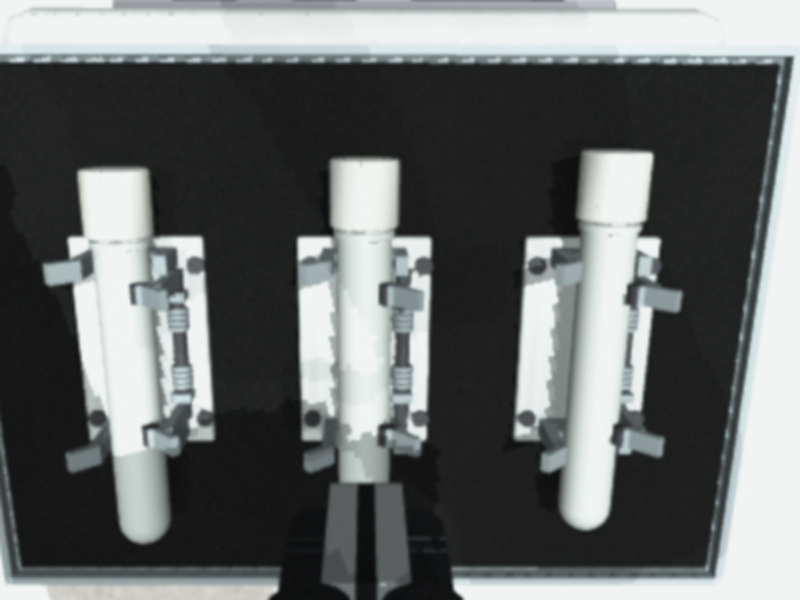

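```bash
python3 - <<'E'
from clip import *
c=manip.camera("wrist");W=cloud(c);a=np.radians(-12.3);Y=np.array([-np.sin(a),np.cos(a)])
t=[]
for k in(-.075,0,.075):
    V=W.copy();V[...,:2]-=Y*k;X=(V[...,:2]-[.5644,.2065])@[np.cos(a),np.sin(a)];y=(V[...,:2]-[.5644,.2065])@Y
    q=V[(abs(X)<.016)&(abs(y)<.003)&(V[...,2]>.12)][:,2];t.append(np.median(q)*1000)
print(t)
if abs(t[1]-(t[0]+t[2])/2)<1.2: print(manip.close_job())
E
```

```text
[np.float64(133.4285831834356), np.float64(270.56818271753576), np.float64(133.3559191264231)]
```

```bash
python3 - <<'E'
from clip import *
c=manip.camera("wrist");W=cloud(c);a=np.radians(-12.3);U=W[...,:2]-[.5644,.2065]
q=W[(abs(U@[np.cos(a),np.sin(a)])<.016)&(abs(U@[-np.sin(a),np.cos(a)])<.003)&(W[...,2]>.12)&(W[...,2]<.155)][:,2]
t=np.median(q)*1000;print(t,len(q))
if abs(t-133.4)<.8: print(manip.close_job())
E
```

```text
133.2983875554915 487
the job is handed in; nothing more can be done
None
```

The slim tube is fully home in the empty middle clip, with the jaw closed over it. Its top is level with the two neighbouring tubes to within about 0.1 mm, nothing else was moved, and the job is handed in.

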